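# Lock the lint screen into its cradle

### The arm

A 7-joint arm with a two-finger parallel gripper is mounted at the origin on the work surface. World frame = base frame: x ahead of the robot, y to its left, z up, the work surface at z = 0. Lengths are in m, angles in degrees, forces in N, time in s.
With the tool pointing down it reaches from about 0.35 to 0.775 m from the base axis. Payload 3.1 kg.
Tool frame: the origin (TCP) lies at the very end of the fingers, on their centre line; the grasp point (between the pads) lies 19 mm behind it; z points along the fingers, y is the line along which they close (so a half turn about z gives the same grasp; the last joint's range is limited). The gripper opens to 85 mm and grips with 20 to 120 N. Pads are 22 mm wide; open, the fingers measure 114 mm over their backs; the gripper's body (76 mm by 85 mm) begins 54 mm behind the grasp point. The pads swing forward as they close: fully open they stand 13 mm farther back than shut.
Start: joints at [-69.082, 17.813, 0.802, 86.603, -0.252, 75.585, -1.558], TCP at [0.218, 0.505, 0.203] pointing down, gripper open.
Joint ranges: [-154.91, 154.91], [-16.99, 109.72], [-72.82, 74.43], [7.12, 147.25], [-82.49, 262.49], [11.32, 116.49], [-174.64, 174.64]. Speed limits (degrees/s): [159.86, 159.86, 180, 180, 180, 180, 180].

### API

Orientations are given as [roll, pitch, yaw] about the fixed x, y, z axes, in that order (R = Rz(yaw) Ry(pitch) Rx(roll)).
In Python, from workcell import * gives the robot as it stands.
- The arm moves only by the tool play_rows, never from a script. Its argument "steps" is a list of rows, each a list of 3 entries, a list of its own where there are three numbers: the shift along the tool's x, y, z in mm, then the turn, a rotation vector about the tool's x, y, z in rad, then the opening in per cent of the stroke, from 0 (shut) to 100 (fully open). In form: [[[tx, ty, tz], [wx, wy, wz], gripper], ...]. A call has 1 to 20 rows; each row shifts and turns the commanded pose from where the row before left it, along the tool's axes as they then stand; what a row does not reach is not made up. A row lasts 1/12 s, in which the tool goes at most 41.7 mm and 7.16 degrees, less where a joint would pass 70% of its speed; a pose out of reach is approached as far as the arm can. A call is refused whole if a number of a shift passes 41.7 or a number of a turn 0.125, either way. A call with a gripper value outside its range is refused whole. The fingers move at their own pace and stop on an object; the grip force is fixed at half the most. Time passes only in rows, so rows that do not move let the fingers close. It gives the time, the measured TCP pose, the force, the opening and the grip force at its end, in the units of the state.
- get_state(): the state, without advancing time (a new reading comes with each control period).
- read_camera(name): name is "scene" or "side" or "wrist"; returns (picture, depth): 400x640x3 uint8, blue, green, red; 400x640 float32, m along the optical axis (not along the pixel's ray), 0 where there is no reading.
- camera_model(name): a dict with "camera_matrix" (3x3 intrinsics, pixels), "k1" (the pictures are not rectified: a ray, as slopes to the right and down, at radius r is drawn at 1 + k1 r^2 times it, then the intrinsics apply), "world_from_camera" (4x4, takes a point from camera to world coordinates); the wrist camera has in their place "tool_from_camera" (4x4, takes a point from camera to tool coordinates, whose origin is the TCP and whose axes are the flange's). Camera axes: x right, y down, z forward; pixel columns grow to the right and rows downward; lengths in m; the calibration is good to about 2 mm. A picture is of the moment at which its call begins: read the wrist's pose just before it. camera_model takes no time and is no camera call.
- hand_in(): hands the job in; it is judged then, once.
Trained networks look in the newest picture that a camera, given by its name, has taken for a name from the list of things; names that differ only in an ending like _2 or _b are one class to them, and where a whole thing is asked for, a point or a joint stands for the part that bears it (a point fixed in the world has none). Each returns a list of dicts, best first, with "confidence" (0 to 1); they miss things now and then, are a little off and sometimes report something else, mostly with a low value. They report only what shows in the picture. A call takes as long as a camera call. They do not tell look-alikes from the thing itself.
- regions_of(camera, query): "region" (400x640 bool, what is visible of it) and "pixel" ([row, column] in pixels, amid what is visible of it).
The state is a dict: "t": time; "joint_pos": joint angles; "qd": joint speeds; "joint_efforts": joint torques, N m; "eef_pos": TCP position; "tool_rot": TCP orientation; "contact_force": force on the tool from outside, world axes, zero at the start; "ft_torque": the same for the moment, N m; "opening": opening from 0.0 (shut) to 1.0 (fully open); "finger_force": force on a finger pad.
Only numpy, scipy, OpenCV 4.12 (cv2) and the standard library are available. Lean on these libraries where they do the work, as an engineer would, in place of code of your own. Each camera call takes 0.05 s, during which the arm holds its last target. There are 200 camera calls.

### The job

Push the lint screen by its blue end until it is fully home in the grey cradle, and only then push the orange latch arm round with a fingertip until it lies fully closed across the cradle's mouth, against its stop. Do not lift the screen and leave everything else on the shelf where it stands; finish with the hand clear.

Things in the scene. Friction and masses are not known exactly. Their poses are not given: they have to be found in the camera images.
- cradle: Grey cradle fixed to the shelf, 128 x 198 x 22 mm: a channel along its y axis, open at +y (mouth), with a back stop at -y. Floor 6 mm thick; side rails 12 mm thick, 22 mm high, 104 mm apart inside. Origin on the shelf surface under the middle of the channel; stop's inner face at y = -90 mm, mouth at y = +90 mm; z up.
- screen: Steel mesh lint screen loose in the channel, 100 (x) x 180 (y) mm, 0.2 kg, frame 12 mm high; blue grip bar at its +y end, 16 mm thick, 26 mm high, outer face at its y = +90 mm. Origin: centre of underside, axes as the cradle's. Starts 25 to 50 mm out of the mouth; fully home its origin is at y = 0, z = 6 mm in the cradle's frame. Slides with a few newtons.
- latch (a joint): Orange latch arm's angle (rad): 0 = closed on its stop, pointing along the cradle's -x; grows as it opens, clockwise from above; pi/2 = along cradle +y; limit 2.2. Starts at 1.45 to 1.85. Friction hinge: stays where left, needs about 1 N at the post. Arm 132 mm long from the pivot, 12 mm wide, 8 to 20 mm above the shelf; closed, it passes 6 mm outside a homed screen.
- latch_pivot (a point): The latch arm's pivot axis, 20 mm above the shelf, on the cradle at its x = +72 mm, y = +102 mm; axes as the cradle's.
- latch_post (a point): Top centre of the round upright post on the latch arm, 12 mm diameter, from 20 to 50 mm above the shelf, on the arm's centre line 85 mm from the pivot; moves with the arm.
- canister: clear acrylic canister with white lid and steel flip latch, 94 mm diameter, 131 mm high, loose bystander; origin at centre of underside
- stay_box: pink plastic collar stay box, 62 x 92 x 30 mm, loose bystander; origin at centre of underside
- cedar_block: cedar moth block, 50 x 100 x 22 mm, loose bystander; origin at centre of underside
- button_tin: aluminium button tin, 60 mm diameter, 45 mm high, loose bystander; origin at centre of underside
- clothespin1: bamboo clothespin lying flat, 75 x 14 x 13 mm, long axis its x, loose bystander; origin at centre of underside
- clothespin2: second bamboo clothespin, same as clothespin1
- spray_bottle: white bottle with blue cap, 60 mm diameter, 150 mm high, loose bystander; origin at centre of underside
There are look-alikes about, which are no part of the job. There is more than one size of the screen; the one meant has the size given above.

How it is judged:
By the outcome, as a careful person would: the job done as asked, in the order asked, and still so for the second after the job is handed in, with the robot touching nothing.
It also fails if it takes over 54 s, if anything falls off the work surface, if the arm or the gripper's body presses on something with over 40 N, if the wrist force passes 120 N, or if a joint passes its speed limit or range.

## Working session

There is one attempt and no reset: what is moved stays moved. The work goes in short steps, Python scripts to look and compute and a tool call to move; the robot and the scene stay as the last step left them, time stands still between calls to the robot, and variables do not carry over. Pictures are saved under pics/ and viewed, at most 10 in all, crops included, and the job is handed in when it is done.

Besides the shell and the picture viewer there is one more tool, called by a JSON object that holds its "name" and its "arguments". play_rows: Moves the arm, as the interface text tells. Its arguments: {"type":"object","properties":{"steps":{"type":"array","items":{"type":"array"}}},"required":["steps"]}

```bash
mkdir -p pics; cat > h.py <<'E'
from workcell import *
import numpy as np, cv2
def cam(n):
    m=camera_model(n); K=np.array(m["camera_matrix"]); k=m["k1"]
    T=np.array(m["world_from_camera"]) if "world_from_camera" in m else None
    return K,k,T,m
def cloud(n,depth):
    K,k,T,m=cam(n)
    if T is None:
        from scipy.spatial.transform import Rotation as R
        s=get_state(); W=np.eye(4); W[:3,:3]=R.from_euler('xyz',s["tool_rot"],degrees=True).as_matrix(); W[:3,3]=s["eef_pos"]; T=W@np.array(m["tool_from_camera"])
    v,u=np.mgrid[0:400,0:640].astype(np.float32)
    p=cv2.undistortPoints(np.stack([u.ravel(),v.ravel()],1)[:,None].astype(np.float64),K,np.array([k,0,0,0.]))[:,0].reshape(400,640,2)
    P=np.dstack([p*depth[...,None],depth])@T[:3,:3].T+T[:3,3]
    P[depth<=0]=np.nan
    return P
E
python3 - <<'E'
from h import *
s=get_state(); print({k:s[k] for k in("t","eef_pos","tool_rot","contact_force")})
for n in("scene","side"):
    im,d=read_camera(n); P=cloud(n,d); cv2.imwrite(f"pics/{n}0.png",im); np.savez(f"{n}0.npz",im=im,P=P)
    for q in("cradle","screen","latch","latch_post"):
        for r in regions_of(n,q)[:4]:
            X=P[r["region"]]; print(n,q,round(r["confidence"],2),r["pixel"],r["region"].sum(),np.round(np.nanpercentile(X,[5,50,95],axis=0),3).tolist() if len(X) else None)
E
```

```text
{'t': 0.0, 'eef_pos': array([0.21728904, 0.50438525, 0.20149341]), 'tool_rot': array([-1.79862538e+02,  6.40266525e-03,  1.56698355e+02]), 'contact_force': array([ 0.37098718, -0.12573111, -0.33098058])}
scene cradle 0.63 [233.4, 314.3] 1197 [[0.479, -0.164, 0.002], [0.568, -0.101, 0.018], [0.638, 0.11, 0.025]]
scene screen 0.82 [183.1, 296.7] 552 [[0.323, -0.076, 0.0], [0.357, -0.022, 0.005], [0.393, 0.03, 0.017]]
scene screen 0.68 [217.0, 212.0] 2398 [[0.188, -0.407, 0.005], [0.248, -0.306, 0.011], [0.31, -0.193, 0.035]]
scene screen 0.24 [200.8, 379.5] 149 [[0.626, 0.026, 0.013], [0.634, 0.098, 0.02], [0.641, 0.151, 0.045]]
scene latch 0.54 [204.7, 373.0] 149 [[0.624, 0.025, 0.015], [0.633, 0.089, 0.02], [0.641, 0.147, 0.045]]
scene latch_post 0.54 [206.6, 377.0] 219 [[0.619, 0.024, -0.001], [0.634, 0.089, 0.019], [0.642, 0.154, 0.041]]
side cradle 0.78 [188.9, 314.2] 936 [[0.472, -0.159, 0.004], [0.552, -0.078, 0.02], [0.629, 0.119, 0.027]]
side cradle 0.5 [327.9, 302.2] 126 [[0.394, 0.354, 0.004], [0.425, 0.366, 0.01], [0.453, 0.375, 0.015]]
side screen 0.97 [222.1, 357.7] 611 [[0.325, -0.075, 0.001], [0.354, -0.025, 0.006], [0.387, 0.039, 0.017]]
side screen 0.93 [169.0, 404.9] 1729 [[0.196, -0.404, 0.005], [0.254, -0.322, 0.012], [0.302, -0.183, 0.036]]
side screen 0.75 [208.3, 301.0] 1417 [[0.497, -0.112, 0.009], [0.543, -0.026, 0.015], [0.591, 0.057, 0.032]]
side latch 0.6 [228.9, 264.2] 205 [[0.616, 0.031, 0.012], [0.626, 0.094, 0.021], [0.635, 0.157, 0.048]]
side latch_post 0.56 [232.0, 265.8] 231 [[0.617, 0.031, 0.002], [0.626, 0.094, 0.02], [0.638, 0.156, 0.045]]
```

View pics/scene0.png

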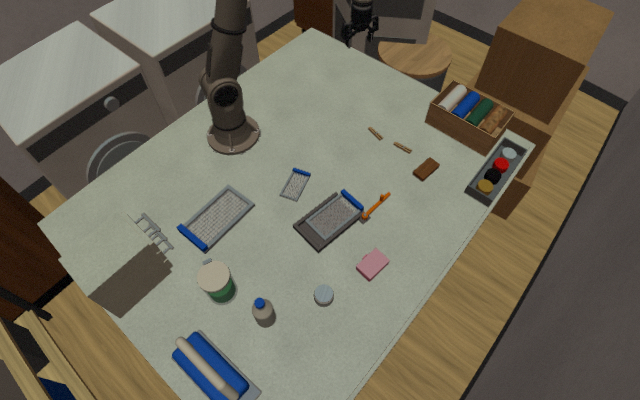

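View pics/side0.png

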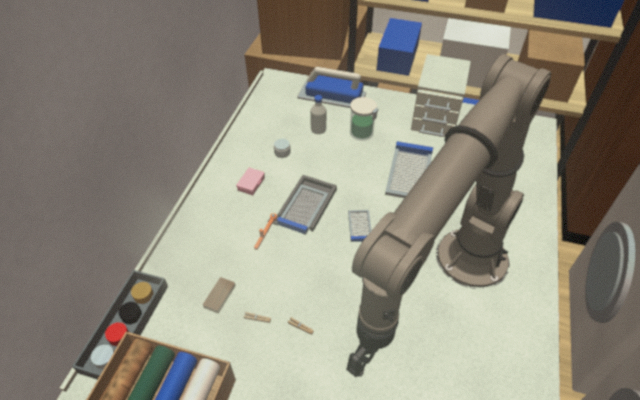

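Candidates for the screen in the scene picture are the small one (295,183), the large one (217,217) and the one in the cradle (332,215). The one in the cradle matches the description. The latch is the orange arm at (376,206). Next I'll fit the poses and view a close crop.

```bash
python3 - <<'E'
from h import *
for n in("scene","side"):
    z=np.load(f"{n}0.npz"); im,P=z["im"],z["P"]; hsv=cv2.cvtColor(im,cv2.COLOR_BGR2HSV)
    x,y,h=P[...,0],P[...,1],P[...,2]
    box=(x>.43)&(x<.68)&(y>-.2)&(y<.2)
    print(n,"table z",np.nanmedian(h[box&(abs(h)<.006)]))
    up=box&(h>.004)
    org=up&(hsv[...,0]<20)&(hsv[...,1]>140); blu=up&(hsv[...,0]>100)&(hsv[...,0]<125)&(hsv[...,1]>150)
    gry=up&~cv2.dilate((org).astype(np.uint8),np.ones((5,5))).astype(bool)&~cv2.dilate(blu.astype(np.uint8),np.ones((3,3))).astype(bool)
    for nm,m in(("orange",org),("blue",blu),("grey",gry)):
        k,l,st,_=cv2.connectedComponentsWithStats(m.astype(np.uint8)); m=l==1+np.argmax(st[1:,4])
        X=P[m]; r=cv2.minAreaRect((X[:,:2]*1000).astype(np.float32)); print(nm,m.sum(),[np.round(a,1) for a in r],"z",np.round(np.percentile(X[:,2],[5,50,95])*1000,1))
        if nm=="orange": 
            t=X[:,2]>.03; print(" post",t.sum(),np.round(X[t].mean(0)*1000,1)); t=X[:,2]<.024
            A=X[t,:2]; c=A.mean(0); d=np.linalg.svd(A-c)[2][0]; pr=(A-c)@d; print(" arm",np.round(c*1000,1),d,np.round(np.array([c+d*pr.min(),c+d*pr.max()])*1000,1))
        if nm=="blue": t=X[:,2]>.026; r=cv2.minAreaRect((X[t,:2]*1000).astype(np.float32)); print(" top",t.sum(),[np.round(a,1) for a in r])
cv2.imwrite("pics/c.png",np.hstack([cv2.resize(np.load("scene0.npz")["im"][170:260,280:400],None,fx=3.3,fy=3.3,interpolation=2),cv2.resize(np.load("side0.npz")["im"][160:250,240:360],None,fx=3.3,fy=3.3,interpolation=2)]))
E
```

```text
scene table z -2.313867037151418e-05
orange 137 [array([626. ,  90.3]), array([142.7,  27.6]), np.float64(88.9)] z [15.7 20.7 48.9]
 post 18 [635.5 112.4  44.2]
 arm [632.   82.2] [-0.06734154 -0.99772998] [[637.3 161.2]
 [627.8  19.7]]
blue 145 [array([558.,  47.]), array([18.8, 99. ]), np.float64(83.0)] z [21.1 30.6 34.9]
 top 120 [array([558.,  47.]), array([18.8, 99. ]), np.float64(83.0)]
grey 2079 [array([540.8, -62.5]), array([209.8, 143. ]), np.float64(80.3)] z [ 6.4 14.3 23.5]
side table z 0.00045806245483170915
orange 11 [array([623.6,  55.4]), array([ 4. , 30.6]), np.float64(2.0)] z [18.5 20.4 23.5]
 post 0 [nan nan nan]
 arm [624.3  54.1] [-0.02675608  0.99964199] [[624.7  40.1]
 [623.9  70.7]]<stdin>:14: RuntimeWarning: Mean of empty slice.
  ret = um.true_divide(
Traceback (most recent call last):
ValueError: attempt to get argmax of an empty sequence
```

{"name": "play_rows", "arguments": {"steps": [[[-30.5, -19.8, -7], [0, 0, 0], 0], [[-30.5, -19.8, -7], [0, 0, 0], 0], [[-30.5, -19.8, -7], [0, 0, 0], 0], [[-30.5, -19.8, -7], [0, 0, 0], 0], [[-30.5, -19.8, -7], [0, 0, 0], 0], [[-30.5, -19.8, -7], [0, 0, 0], 0], [[-30.5, -19.8, -7], [0, 0, 0], 0], [[-30.5, -19.8, -7], [0, 0, 0], 0], [[-30.5, -19.8, -7], [0, 0, 0], 0], [[-30.5, -19.8, -7], [0, 0, 0], 0], [[-30.5, -19.8, -7], [0, 0, 0], 0], [[-30.5, -19.8, -7], [0, 0, 0], 0], [[-30.5, -19.8, -7], [0, 0, 0], 0], [[-30.5, -19.8, -7], [0, 0, 0], 0], [[0, 0, 0], [0, 0, 0.12], 0], [[0, 0, 0], [0, 0, 0.12], 0], [[0, 0, 0], [0, 0, 0.12], 0], [[0, 0, 0], [0, 0, 0.12], 0], [[0, 0, 0], [0, 0, 0.12], 0], [[0, 0, 0], [0, 0, 0.12], 0]]}}

```text
t: 2.17
eef_pos: [0.5001, 0.0816, 0.3007]
tool_rot: [180.0, -0.0, 115.1]
contact_force: [-0.2, 0.5, 0.4]
opening: 0.002
finger_force: 0.0
```

{"name": "play_rows", "arguments": {"steps": [[[0, 0, 0], [0, 0, 0.12], 0], [[0, 0, 0], [0, 0, 0.12], 0], [[0, 0, 0], [0, 0, 0.12], 0], [[0, 0, 0], [0, 0, 0.12], 0], [[0, 0, 0], [0, 0, 0.1], 0], [[0, 0, 0], [0, 0, 0], 0], [[0, 0, 0], [0, 0, 0], 0]]}}

```text
t: 2.75
eef_pos: [0.5001, 0.0817, 0.3007]
tool_rot: [180.0, -0.0, 82.4]
contact_force: [0.4, -0.0, 1.0]
opening: 0.001
finger_force: 0.0
```

```bash
python3 - <<'E'
from h import *
s=get_state(); print(s["t"],s["eef_pos"],s["tool_rot"],s["joint_pos"])
print(np.round(camera_model("wrist")["tool_from_camera"],3))
im,d=read_camera("wrist"); P=cloud("wrist",d); cv2.imwrite("pics/w1.png",im); np.savez("w1.npz",im=im,P=P)
print(np.round(P[[30,30,370,370,200],[30,610,30,610,320]],3).tolist())
E
```

```text
2.75 [0.5000596  0.08173406 0.3006528 ] [ 1.79995331e+02 -4.10073335e-03  8.23704885e+01] [-37.37913532  11.50483404  32.3511933   82.91069124  -6.13625594
  87.34262881 -12.89584898]
[[ 0.    -0.947 -0.322  0.083]
 [ 1.     0.    -0.     0.001]
 [ 0.    -0.322  0.947 -0.17 ]
 [ 0.     0.     0.     1.   ]]
[[0.128, 0.301, -0.0], [0.928, 0.194, -0.001], [-0.144, -0.289, -0.001], [1.33, -0.785, -0.26], [0.496, 0.007, 0.022]]
```

View pics/w1.png

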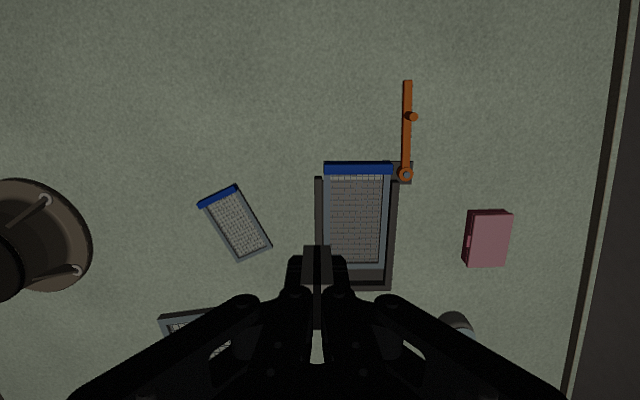

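The wrist view shows the 100 mm screen in the cradle, with its blue bar at about (357,168). The latch pivot is at (405,174), the post at (411,116) and the arm tip at (408,82). I'll measure these.

```bash
cat > m.py <<'E'
from h import *
def meas(n,im,P):
    hsv=cv2.cvtColor(im,cv2.COLOR_BGR2HSV); x,y,h=P[...,0],P[...,1],P[...,2]
    box=(x>.40)&(x<.72)&(y>-.22)&(y<.25)&(h>.003)&(h<.07)
    org=box&(hsv[...,0]<20)&(hsv[...,1]>140)&(x>.45); blu=box&(hsv[...,0]>100)&(hsv[...,0]<125)&(hsv[...,1]>140)&(x>.45)
    X=P[blu&(h>.026)]; print(n,"bar top z",np.round(np.median(X[:,2])*1e3,1),[np.round(a,1) for a in cv2.minAreaRect((X[:,:2]*1e3).astype(np.float32))])
    X=P[org]; t=X[:,2]>.046; print("post top",t.sum(),np.round(X[t].mean(0)*1e3,1)); A=X[(X[:,2]<.0225)&(X[:,2]>.017),:2]
    print("arm",[np.round(a,1) for a in cv2.minAreaRect((A*1e3).astype(np.float32))])
    # rail tops
    g=box&~blu&~org&(abs(h-.022)<.003)&(hsv[...,1]<90)
    A=P[g][:,:2]; A=A[(A[:,0]>.44)&(A[:,0]<.66)&(A[:,1]<.1)]
    print("rails",len(A),[np.round(a,1) for a in cv2.minAreaRect((A*1e3).astype(np.float32))]); return A
E
python3 - <<'E'
from m import *
z=np.load("w1.npz"); A=meas("w",z["im"],z["P"]); P=z["P"]; im=z["im"]
# cross-profiles along image rows/cols
for r in(205,225): print([(c,*np.round(P[r,c]*1e3).astype(int)) for c in range(308,404,4)])
for c in(357,400): print(c,[(r,*np.round(P[r,c]*1e3).astype(int)) for r in range(152,296,4)])
E
```

```text
w bar top z 31.0 [array([556.5,  49.7]), array([15.5, 98.1]), np.float64(82.7)]
post top 61 [632.8 115.5  48.8]
arm [array([624.3,  40.4]), array([242.8,  27.5]), np.float64(80.6)]
rails 1532 [array([552.4, -26.7]), array([272.4, 139.7]), np.float64(82.2)]
[(308, np.int64(475), np.int64(-6), np.int64(0)), (312, np.int64(481), np.int64(-7), np.int64(0)), (316, np.int64(489), np.int64(-1), np.int64(21)), (320, np.int64(495), np.int64(-1), np.int64(20)), (324, np.int64(501), np.int64(-3), np.int64(18)), (328, np.int64(507), np.int64(-4), np.int64(17)), (332, np.int64(513), np.int64(-7), np.int64(12)), (336, np.int64(519), np.int64(-8), np.int64(11)), (340, np.int64(525), np.int64(-9), np.int64(11)), (344, np.int64(531), np.int64(-10), np.int64(11)), (348, np.int64(538), np.int64(-10), np.int64(12)), (352, np.int64(544), np.int64(-11), np.int64(12)), (356, np.int64(550), np.int64(-12), np.int64(12)), (360, np.int64(556), np.int64(-13), np.int64(12)), (364, np.int64(562), np.int64(-14), np.int64(12)), (368, np.int64(569), np.int64(-15), np.int64(10)), (372, np.int64(575), np.int64(-16), n
[... 4551 characters left out ...]
 np.int64(-89), np.int64(-1)), (244, np.int64(617), np.int64(-96), np.int64(0)), (248, np.int64(617), np.int64(-103), np.int64(-1)), (252, np.int64(617), np.int64(-111), np.int64(0)), (256, np.int64(617), np.int64(-119), np.int64(-2)), (260, np.int64(617), np.int64(-127), np.int64(-2)), (264, np.int64(616), np.int64(-134), np.int64(0)), (268, np.int64(616), np.int64(-142), np.int64(0)), (272, np.int64(615), np.int64(-150), np.int64(-1)), (276, np.int64(615), np.int64(-159), np.int64(-2)), (280, np.int64(615), np.int64(-166), np.int64(-1)), (284, np.int64(614), np.int64(-176), np.int64(-2)), (288, np.int64(614), np.int64(-184), np.int64(-2)), (292, np.int64(613), np.int64(-191), np.int64(0))]
```

{"name": "play_rows", "arguments": {"steps": [[[2.5, 7.5, 25], [0, 0, 0], 0], [[2.5, 7.5, 30], [0, 0, 0], 0], [[2.5, 7.5, 30], [0, 0, 0], 0], [[2.5, 7.5, 30], [0, 0, 0], 0], [[2.5, 7.5, 30], [0, 0, 0], 0], [[2.5, 7.5, 30], [0, 0, 0], 0], [[2.5, 7.5, 30], [0, 0, 0], 0], [[2, 7.5, 20], [0, 0, 0], 0], [[0, 0, 15], [0, 0, 0], 0], [[0, 0, 15], [0, 0, 0], 0], [[0, 0, 15], [0, 0, 0], 0], [[0, 0, 12], [0, 0, 0], 0], [[0, 0, 0], [0, 0, 0], 0], [[0, 0, 0], [0, 0, 0], 0]]}}

```text
t: 3.97
eef_pos: [0.5617, 0.0928, 0.0182]
tool_rot: [-179.9, 0.0, 82.3]
contact_force: [0.1, -0.3, -0.5]
opening: -0.001
finger_force: 0.0
```

{"name": "play_rows", "arguments": {"steps": [[[-6, 0, 0], [0, 0, 0], 0], [[-6, 0, 0], [0, 0, 0], 0], [[-4, 0, 0], [0, 0, 0], 0], [[-4, 0, 0], [0, 0, 0], 0], [[-4, 0, 0], [0, 0, 0], 0], [[-4, 0, 0], [0, 0, 0], 0], [[-4, 0, 0], [0, 0, 0], 0], [[0, 0, 0], [0, 0, 0], 0]]}}

```text
t: 4.63
eef_pos: [0.5578, 0.0596, 0.0187]
tool_rot: [180.0, 0.0, 82.1]
contact_force: [0.6, -0.9, 1.4]
opening: 0.001
finger_force: 0.0
```

{"name": "play_rows", "arguments": {"steps": [[[-2, 0, 0], [0, 0, 0], 0], [[-2, 0, 0], [0, 0, 0], 0], [[-2, 0, 0], [0, 0, 0], 0], [[-2, 0, 0], [0, 0, 0], 0], [[-2, 0, 0], [0, 0, 0], 0], [[-1, 0, 0], [0, 0, 0], 0]]}}

```text
t: 5.13
eef_pos: [0.5563, 0.0498, 0.0186]
tool_rot: [-180.0, 0.0, 82.2]
contact_force: [-0.8, 0.8, -0.3]
opening: 0.001
finger_force: 0.0
```

```bash
python3 - <<'E'
from m import *
s=get_state(); print(s["t"],s["eef_pos"],s["contact_force"])
im,d=read_camera("wrist"); P=cloud("wrist",d); cv2.imwrite("pics/w2.png",im); np.savez("w2.npz",im=im,P=P)
E
```

```text
5.1333 [0.55629752 0.04979419 0.01856874] [-0.80802162  0.75207666 -0.30322344]
```

View pics/w2.png

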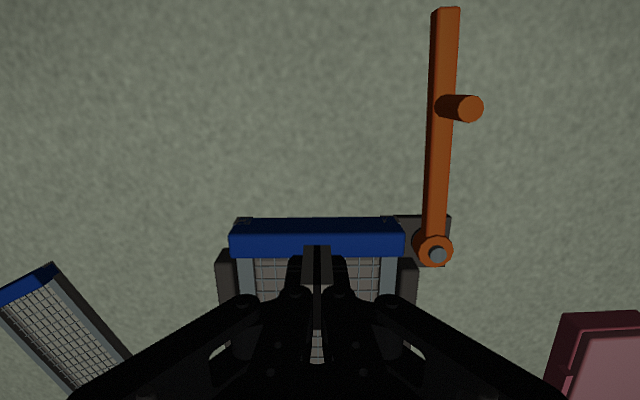

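```bash
python3 - <<'E'
from m import *
z=np.load("w2.npz"); meas("w2",z["im"],z["P"]); P=z["P"]
for c in(270,317,360): print(c,[(r,*np.round(P[r,c]*1e3).astype(int).tolist()) for r in range(208,300,6)])
im,d=read_camera("scene");P=cloud("scene",d);meas("scene",im,P)
im2,d=read_camera("side")
cv2.imwrite("pics/c2.png",np.hstack([cv2.resize(im[150:260,270:400],None,fx=3,fy=3,interpolation=2),cv2.resize(im2[150:260,230:360],None,fx=3,fy=3,interpolation=2)]))
E
```

```text
w2 bar top z 30.9 [array([556.8,  51.4]), array([19. , 99.5]), np.float64(82.7)]
post top 644 [630.3 113.7  49. ]
arm [array([628.8,  91. ]), array([142.3,  21.6]), np.float64(88.0)]
rails 1506 [array([555.1,   5.8]), array([ 90.9, 139. ]), np.float64(77.1)]
270 [(208, 529, 64, -1), (214, 528, 60, -1), (220, 530, 60, 10), (226, 531, 60, 20), (232, 532, 61, 29), (238, 532, 59, 32), (244, 531, 55, 32), (250, 530, 50, 31), (256, 530, 47, 32), (262, 524, 32, 11), (268, 523, 27, 10), (274, 522, 23, 11), (280, 522, 18, 11), (286, 521, 14, 11), (292, 520, 10, 13), (298, 519, 5, 11)]
317 [(208, 559, 60, -1), (214, 558, 56, -1), (220, 558, 57, 11), (226, 558, 57, 21), (232, 558, 57, 29), (238, 558, 54, 30), (244, 557, 51, 31), (250, 559, 60, 55), (256, 559, 60, 61), (262, 559, 60, 67), (268, 559, 61, 72), (274, 559, 61, 77), (280, 559, 61, 82), (286, 559, 60, 85), (292, 558, 57, 84), (298, 558, 54, 84)]
360 [(208, 586, 56, -1), (214, 586, 52, 0), (220, 584, 54, 12), (226, 583, 54, 21), (232, 582, 54, 30), (238, 582, 51, 31), (244, 581, 47, 31), (250, 581, 44, 31), (256, 580, 40, 32), (262, 582, 24, 11), (268, 581, 19, 11), (274, 581, 15, 11), (280, 580, 11, 11), (286, 580, 6, 11), (292, 580, 1, 10), (298, 579, -4, 11)]
scene bar top z 31.5 [array([558.5,  46.8]), array([19.1, 98.2]), np.float64(81.9)]
post top 7 [634.6 115.1  49.5]
arm [array([629.3,  91. ]), array([141.2,  19.1]), np.float64(88.2)]
rails 507 [array([544.6, -54.9]), array([219.6, 129.4]), np.float64(82.9)]
```

View pics/c2.png

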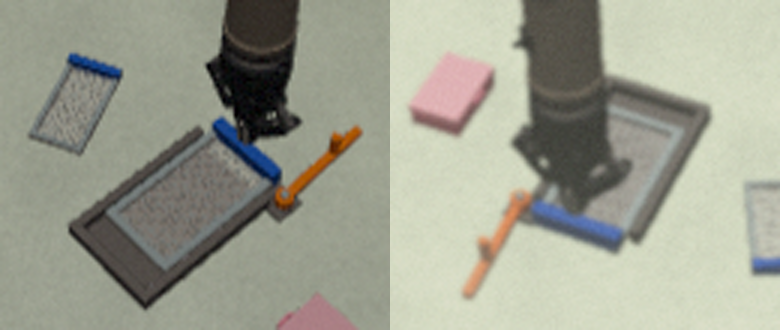

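```bash
python3 - <<'E'
from m import *
from scipy.spatial.transform import Rotation as R
print(camera_model("wrist")["camera_matrix"],camera_model("wrist")["k1"])
K,k,_,m=cam("wrist"); T=np.linalg.inv(np.array(m["tool_from_camera"]))
for p in [(0,0,0),(.011,0,0),(-.011,0,0),(.011,.0145,0),(.011,0,-.019)]:
    q=T@np.array([*p,1]); print(p,cv2.projectPoints(q[:3][None],np.zeros(3),np.zeros(3),K,np.array([k,0,0,0.]))[0].ravel().round())
for f,rot,pos in(("w1.npz",82.37,[.50006,.08173,.30065]),("w2.npz",82.2,[.5563,.0498,.0186])):
    P=np.load(f)["P"]; Rm=R.from_euler('xyz',[180,0,rot],degrees=True).as_matrix()
    Q=(P-np.array(pos))@Rm*1e3
    print(f,[(r,c,*np.round(Q[r,c]).astype(int).tolist()) for c in (308,317,326) for r in range(236,300,6)])
E
```

```text
[[314.44900938   0.         316.6040639 ]
 [  0.         314.44900938 197.12604794]
 [  0.           0.           1.        ]] -0.03494605196037108
(0, 0, 0) [316. 236.]
(0.011, 0, 0) [316. 219.]
(-0.011, 0, 0) [316. 253.]
(0.011, 0.0145, 0) [340. 219.]
(0.011, 0, -0.019) [315. 233.]
w1.npz [(236, 308, -145, -14, 301), (242, 308, -156, -14, 300), (248, 308, 11, -4, -35), (254, 308, 11, -3, -41), (260, 308, 11, -3, -47), (266, 308, 11, -3, -52), (272, 308, 11, -3, -56), (278, 308, 11, -3, -60), (284, 308, 11, -3, -65), (290, 308, 12, -3, -70), (296, 308, 12, -3, -74), (236, 317, -135, 1, 280), (242, 317, -146, 1, 280), (248, 317, 10, 1, -34), (254, 317, 11, 1, -41), (260, 317, 10, 1, -45), (266, 317, 11, 1, -51), (272, 317, 11, 1, -57), (278, 317, 11, 1, -61), (284, 317, 11, 1, -65), (290, 317, 8, 1, -64), (296, 317, 5, 1, -64), (236, 326, -137, 16, 284), (242, 326, -148, 16, 284), (248, 326, 11, 5, -35), (254, 326, 11, 5, -41), (260, 326, 11, 5, -46), (266, 326, 11, 5, -51), (272, 326, 11, 5, -56), (278, 326, 11, 4, -60), (284, 326, 11, 4, -66), (290, 326, 12, 4, -70), (296, 326, 13, 4, -75)]
w2.npz [(236, 308, 6, -4, -13), (242, 308, 3, -4, -14), (248, 308, 11, -3, -35), (254, 308, 10, -3, -40), (260, 308, 10, -3, -46), (266, 308, 10, -3, -51), (272, 308, 11, -3, -57), (278, 308, 11, -3, -61), (284, 308, 11, -3, -65), (290, 308, 12, -3, -71), (296, 308, 12, -2, -74), (236, 317, 6, 1, -12), (242, 317, 2, 1, -13), (248, 317, 10, 1, -34), (254, 317, 10, 1, -40), (260, 317, 10, 1, -46), (266, 317, 11, 1, -52), (272, 317, 11, 1, -56), (278, 317, 11, 1, -62), (284, 317, 11, 1, -65), (290, 317, 8, 1, -65), (296, 317, 6, 1, -66), (236, 326, 6, 6, -12), (242, 326, 3, 6, -13), (248, 326, 10, 5, -34), (254, 326, 10, 5, -40), (260, 326, 10, 5, -46), (266, 326, 10, 5, -51), (272, 326, 11, 5, -56), (278, 326, 11, 4, -61), (284, 326, 11, 4, -65), (290, 326, 12, 4, -70), (296, 326, 12, 4, -74)]
```

The force reads zero even though the reported TCP would be inside the bar. The wrist depth puts the visible fingertip about 32 mm behind the reported TCP, so the finger is passing above the bar at z≈50. I'll back off, lower carefully while watching the force, and check.

{"name": "play_rows", "arguments": {"steps": [[[9, 0, 0], [0, 0, 0], 0], [[9, 0, 0], [0, 0, 0], 0], [[9, 0, 0], [0, 0, 0], 0], [[9, 0, 0], [0, 0, 0], 0], [[0, 0, 5], [0, 0, 0], 0], [[0, 0, 5], [0, 0, 0], 0], [[0, 0, 3], [0, 0, 0], 0], [[0, 0, 1], [0, 0, 0], 0], [[0, 0, 1], [0, 0, 0], 0], [[0, 0, 0], [0, 0, 0], 0]]}}

```text
t: 6.12
eef_pos: [0.561, 0.0851, 0.0033]
tool_rot: [-180.0, 0.0, 82.1]
contact_force: [0.7, 0.3, 0.2]
opening: -0.001
finger_force: 0.0
```

```bash
python3 - <<'E'
from m import *
s=get_state(); print(s["t"],s["eef_pos"],s["tool_rot"],s["opening"])
for n in("side","scene"):
    im,d=read_camera(n); P=cloud(n,d); X=P[(np.hypot(P[...,0]-s["eef_pos"][0],P[...,1]-s["eef_pos"][1])<.03)&(im.max(2)<70)&(P[...,2]>.004)]
    print(n,len(X),np.round(np.sort(X[:,2])[:15]*1e3), np.round(X[np.argsort(X[:,2])[:5]]*1e3).tolist())
    cv2.imwrite(f"pics/{n}3.png",cv2.resize(im[160:250,250:400] if n=="scene" else im[150:260,230:360],None,fx=4,fy=4,interpolation=2))
E
```

```text
6.1167 [0.56100353 0.0851429  0.00329404] [-1.79971381e+02  2.80341964e-02  8.21462895e+01] -0.0010750515857100376
side 3 [132. 138. 141.] [[543.0, 100.0, 132.0], [534.0, 98.0, 138.0], [535.0, 97.0, 141.0]]
scene 169 [44. 45. 46. 46. 48. 48. 49. 49. 51. 51. 53. 53. 53. 54. 54.] [[559.0, 75.0, 44.0], [567.0, 76.0, 45.0], [552.0, 78.0, 46.0], [575.0, 87.0, 46.0], [565.0, 72.0, 48.0]]
```

View pics/side3.png

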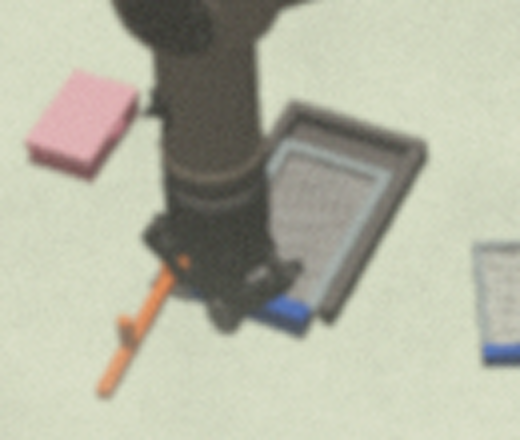

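The scene camera agrees: the lowest finger point is about 35–40 mm above the reported TCP. I'll lower 13 mm more, slowly, so the tip is at z≈22.

{"name": "play_rows", "arguments": {"steps": [[[0, 0, 1.5], [0, 0, 0], 0], [[0, 0, 1.5], [0, 0, 0], 0], [[0, 0, 1.5], [0, 0, 0], 0], [[0, 0, 1.5], [0, 0, 0], 0], [[0, 0, 0], [0, 0, 0], 0]]}}

```text
t: 6.63
eef_pos: [0.5609, 0.0859, -0.0028]
tool_rot: [-180.0, 0.0, 82.2]
contact_force: [0.0, -0.1, 0.0]
opening: -0.0
finger_force: 0.0
```

{"name": "play_rows", "arguments": {"steps": [[[0, 0, 2], [0, 0, 0], 0], [[0, 0, 2], [0, 0, 0], 0], [[0, 0, 2], [0, 0, 0], 0], [[0, 0, 2], [0, 0, 0], 0], [[0, 0, 0], [0, 0, 0], 0]]}}

```text
t: 7.05
eef_pos: [0.5608, 0.0859, -0.0109]
tool_rot: [-179.9, 0.0, 82.2]
contact_force: [-0.4, 0.2, 0.0]
opening: -0.004
finger_force: 0.0
```

```bash
python3 - <<'E'
from m import *
from scipy.spatial.transform import Rotation as R
s=get_state(); print(s["t"],s["eef_pos"])
im,d=read_camera("wrist"); P=cloud("wrist",d)
Q=(P-s["eef_pos"])@R.from_euler('xyz',s["tool_rot"],degrees=True).as_matrix()*1e3
dark=(im.max(2)<70)&(Q[...,2]<-20)&(d>0)
for lo in range(-70,70,10):
    X=Q[dark&(Q[...,1]>=lo)&(Q[...,1]<lo+10)]; 
    if len(X): i=X[:,2].argmax(); print(lo,np.round(X[i]),np.round(np.percentile(X[:,2],[95])),'xmax',X[:,0].max().round())
meas("w",im,P)
E
```

```text
7.05 [ 0.56077102  0.0858897  -0.01094979]
-70 [-62. -61. -32.] [-56.] xmax 12.0
-60 [-54. -53. -31.] [-33.] xmax 15.0
-50 [-29. -47. -20.] [-94.] xmax 14.0
-40 [-28. -32. -20.] [-82.] xmax 14.0
-30 [-28. -29. -20.] [-76.] xmax 15.0
-20 [  6. -11. -35.] [-57.] xmax 20.0
-10 [-64.  -0. -21.] [-43.] xmax 20.0
0 [-76.   4. -22.] [-42.] xmax 20.0
10 [  6.  10. -34.] [-52.] xmax 21.0
20 [-29.  27. -20.] [-75.] xmax 14.0
30 [-28.  30. -20.] [-81.] xmax 14.0
40 [-27.  47. -20.] [-92.] xmax 14.0
50 [-28.  51. -20.] [-24.] xmax 85.0
60 [-12.  65. -20.] [-22.] xmax 86.0
w bar top z 39.7 [array([559. ,  70.9]), array([58.4, 98.4]), np.float64(83.2)]
post top 916 [621.5 112.3  51.3]
arm [array([631.9,  96.8]), array([131.6,  15.9]), np.float64(87.7)]
rails 265 [array([565.2,  59.7]), array([ 73.8, 136.9]), np.float64(82.0)]
```

{"name": "play_rows", "arguments": {"steps": [[[-5, 0, 0], [0, 0, 0], 0], [[-5, 0, 0], [0, 0, 0], 0], [[-3, 0, 0], [0, 0, 0], 0], [[-3, 0, 0], [0, 0, 0], 0], [[-3, 0, 0], [0, 0, 0], 0], [[-3, 0, 0], [0, 0, 0], 0]]}}

```text
t: 7.6
eef_pos: [0.5585, 0.0647, -0.0102]
tool_rot: [180.0, -0.1, 82.2]
contact_force: [0.3, 1.8, 0.7]
opening: 0.0
finger_force: 0.8
```

{"name": "play_rows", "arguments": {"steps": [[[-3, 0, 0], [0, 0, 0], 0], [[-3, 0, 0], [0, 0, 0], 0], [[-3, 0, 0], [0, 0, 0], 0], [[-2, 0, 0], [0, 0, 0], 0], [[-2, 0, 0], [0, 0, 0], 0]]}}

```text
t: 8.02
eef_pos: [0.5567, 0.0512, -0.0103]
tool_rot: [180.0, -0.0, 82.2]
contact_force: [-0.1, 2.0, 1.6]
opening: -0.0
finger_force: 1.0
```

Contact at about 2 N; the screen is sliding. I'll continue slowly.

{"name": "play_rows", "arguments": {"steps": [[[-1, 0, 0], [0, 0, 0], 0], [[-1, 0, 0], [0, 0, 0], 0], [[-1, 0, 0], [0, 0, 0], 0], [[-1, 0, 0], [0, 0, 0], 0], [[-1, 0, 0], [0, 0, 0], 0], [[-1, 0, 0], [0, 0, 0], 0]]}}

```text
t: 8.52
eef_pos: [0.5559, 0.0455, -0.0103]
tool_rot: [180.0, -0.0, 82.2]
contact_force: [-0.0, 2.5, 1.3]
opening: -0.005
finger_force: 1.2
```

{"name": "play_rows", "arguments": {"steps": [[[-1, 0, 0], [0, 0, 0], 0], [[-1, 0, 0], [0, 0, 0], 0], [[-1, 0, 0], [0, 0, 0], 0]]}}

```text
t: 8.77
eef_pos: [0.5553, 0.0422, -0.0104]
tool_rot: [180.0, -0.0, 82.2]
contact_force: [-0.1, 2.4, 1.0]
opening: 0.002
finger_force: 1.2
```

{"name": "play_rows", "arguments": {"steps": [[[-1, 0, 0], [0, 0, 0], 0], [[-1, 0, 0], [0, 0, 0], 0]]}}

```text
t: 8.93
eef_pos: [0.555, 0.0403, -0.0104]
tool_rot: [-180.0, -0.0, 82.2]
contact_force: [0.3, 2.3, 2.4]
opening: -0.005
finger_force: 1.2
```

{"name": "play_rows", "arguments": {"steps": [[[-1, 0, 0], [0, 0, 0], 0], [[-1, 0, 0], [0, 0, 0], 0]]}}

```text
t: 9.1
eef_pos: [0.5548, 0.0392, -0.0104]
tool_rot: [-180.0, -0.1, 82.2]
contact_force: [1.3, 6.0, 1.2]
opening: -0.0
finger_force: 2.6
```

{"name": "play_rows", "arguments": {"steps": [[[-1, 0, 0], [0, 0, 0], 0], [[-1, 0, 0], [0, 0, 0], 0]]}}

```text
t: 9.27
eef_pos: [0.5547, 0.0392, -0.0103]
tool_rot: [-180.0, -0.2, 82.3]
contact_force: [1.4, 6.9, 1.6]
opening: -0.0
finger_force: 3.8
```

{"name": "play_rows", "arguments": {"steps": [[[-1, 0, 0], [0, 0, 0], 0], [[-1, 0, 0], [0, 0, 0], 0], [[-1, 0, 0], [0, 0, 0], 0]]}}

```text
t: 9.52
eef_pos: [0.5543, 0.0392, -0.0103]
tool_rot: [-180.0, -0.4, 82.4]
contact_force: [0.6, 10.7, 2.1]
opening: -0.0
finger_force: 5.6
```

{"name": "play_rows", "arguments": {"steps": [[[3, 0, 0], [0, 0, 0], 0], [[5, 0, 0], [0, 0, 0], 0], [[10, 0, 0], [0, 0, 0], 0], [[15, 0, 0], [0, 0, 0], 0], [[15, 0, -30], [0, 0, 0], 0], [[0, 0, -41], [0, 0, 0], 0], [[0, 0, -41], [0, 0, 0], 0], [[0, 0, -41], [0, 0, 0], 0], [[0, 0, -41], [0, 0, 0], 0], [[-20, 0, -30], [0, 0, 0], 0], [[-20, 0, 0], [0, 0, 0], 0], [[0, 0, 0], [0, 0, 0], 0], [[0, 0, 0], [0, 0, 0], 0]]}}

```text
t: 10.6
eef_pos: [0.5548, 0.0388, 0.2136]
tool_rot: [180.0, 0.1, 81.9]
contact_force: [-0.2, 1.0, -0.6]
opening: -0.001
finger_force: 0.0
```

```bash
python3 - <<'E'
from m import *
s=get_state(); print(s["t"],s["eef_pos"],s["contact_force"])
im,d=read_camera("wrist"); P=cloud("wrist",d); meas("w",im,P); np.savez("w4.npz",im=im,P=P); cv2.imwrite("pics/w4.png",im)
for n in("scene",): im,d=read_camera(n); meas(n,im,cloud(n,d))
E
```

```text
10.6 [0.55484433 0.03877887 0.21360179] [-0.1756033   1.03615804 -0.64402947]
w bar top z 30.1 [array([550.9,  22.7]), array([14.9, 99.6]), np.float64(82.7)]
post top 101 [632.  118.   47.9]
arm [array([576.7,  33.2]), array([276.9,  94.1]), np.float64(48.2)]
rails 2143 [array([547.2, -49.6]), array([196.6, 139.7]), np.float64(81.4)]
scene bar top z 30.9 [array([552.1,  18.7]), array([ 17.7, 101.1]), np.float64(82.9)]
post top 10 [635.2 112.9  50.4]
arm [array([629.4,  89.7]), array([141.3,  19.3]), np.float64(88.6)]
rails 483 [array([548.4, -61.4]), array([208.4, 138.3]), np.float64(83.1)]
```

View pics/w4.png

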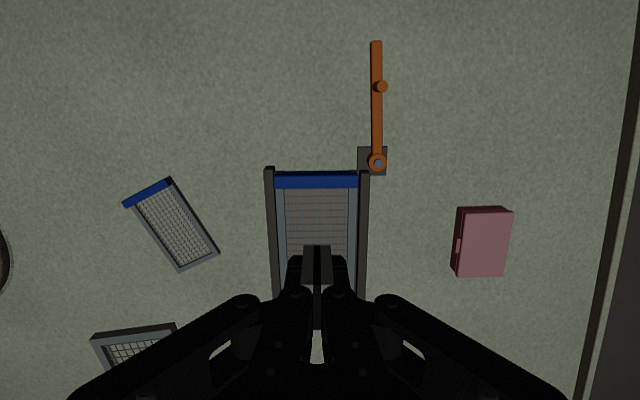

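The screen is home: its bar is flush with the rail ends, and it stopped firmly on the back stop at 10 N. Next I'll turn the hand and go to the clockwise side of the latch post.

{"name": "play_rows", "arguments": {"steps": [[[0, 0, 0], [0, 0, 0.117], 0], [[0, 0, 0], [0, 0, 0.117], 0], [[0, 0, 0], [0, 0, 0.117], 0], [[0, 0, 0], [0, 0, 0.117], 0], [[0, 0, 0], [0, 0, 0.117], 0], [[0, 0, 0], [0, 0, 0.117], 0], [[0, 0, 0], [0, 0, 0.117], 0], [[0, 0, 0], [0, 0, 0.117], 0], [[0, 0, 0], [0, 0, 0.117], 0], [[0, 0, 0], [0, 0, 0.117], 0], [[0, 0, 0], [0, 0, 0.117], 0], [[0, 0, 0], [0, 0, 0.117], 0], [[0, 0, 0], [0, 0, 0.117], 0], [[26, -21, 0], [0, 0, 0], 0], [[26, -21, 0], [0, 0, 0], 0], [[26, -21, 0], [0, 0, 0], 0], [[25, -21, 0], [0, 0, 0], 0], [[0, 0, 0], [0, 0, 0], 0], [[0, 0, 0], [0, 0, 0], 0]]}}

```text
t: 12.28
eef_pos: [0.6648, 0.1193, 0.2096]
tool_rot: [179.9, 0.3, -4.7]
contact_force: [-0.8, -0.4, -0.5]
opening: -0.001
finger_force: 0.0
```

{"name": "play_rows", "arguments": {"steps": [[[0, 6, 25], [0, 0, 0], 0], [[0, 0, 35], [0, 0, 0], 0], [[0, 0, 35], [0, 0, 0], 0], [[0, 0, 35], [0, 0, 0], 0], [[0, 0, 30], [0, 0, 0], 0], [[0, 0, 20], [0, 0, 0], 0], [[0, 0, 14], [0, 0, 0], 0], [[0, 0, 10], [0, 0, 0], 0], [[0, 0, 10], [0, 0, 0], 0], [[0, 0, 0], [0, 0, 0], 0], [[0, 0, 0], [0, 0, 0], 0]]}}

```text
t: 13.2
eef_pos: [0.6649, 0.1101, 0.0002]
tool_rot: [-180.0, -0.1, -4.9]
contact_force: [0.7, 0.2, -0.4]
opening: 0.002
finger_force: 0.0
```

```bash
python3 - <<'E'
from m import *
s=get_state(); print(s["t"],s["eef_pos"],s["tool_rot"],s["contact_force"],s["joint_pos"])
im,d=read_camera("scene"); im2,_=read_camera("side")
cv2.imwrite("pics/c5.png",np.hstack([cv2.resize(im[150:260,290:420],None,fx=3,fy=3,interpolation=2),cv2.resize(im2[150:260,210:340],None,fx=3,fy=3,interpolation=2)]))
E
```

```text
13.2 [6.64865697e-01 1.10120074e-01 2.20614872e-04] [-1.79993761e+02 -5.09999442e-02 -4.93487798e+00] [ 0.67626357  0.16890858 -0.41665456] [-34.87410919  47.22993262  41.54764628  80.20012284 -32.5670283
  64.74902655 -83.55742869]
```

View pics/c5.png

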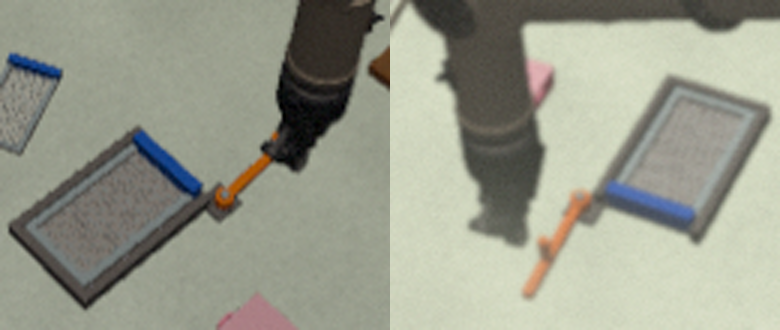

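{"name": "play_rows", "arguments": {"steps": [[[0, -3, 3], [0, 0, 0], 0], [[0, 0, 2], [0, 0, 0], 0], [[-5, 0, 0], [0, 0, 0], 0], [[-5, 0, 0], [0, 0, 0], 0], [[-3, 0, 0], [0, 0, 0], 0], [[-2, 0, 0], [0, 0, 0], 0], [[-1, 0, 0], [0, 0, 0], 0]]}}

```text
t: 13.88
eef_pos: [0.6486, 0.1147, -0.0052]
tool_rot: [-180.0, -0.0, -4.9]
contact_force: [0.8, -0.3, -0.4]
opening: 0.003
finger_force: 0.3
```

{"name": "play_rows", "arguments": {"steps": [[[-5, -0.7, 0], [0, 0, -0.06], 0], [[-5, -0.7, 0], [0, 0, -0.06], 0], [[-5, -0.7, 0], [0, 0, -0.06], 0], [[-5, -0.7, 0], [0, 0, -0.06], 0]]}}

```text
t: 14.22
eef_pos: [0.6291, 0.1174, -0.0052]
tool_rot: [180.0, -0.1, 9.0]
contact_force: [-0.1, 0.6, 0.0]
opening: -0.0
finger_force: 0.4
```

{"name": "play_rows", "arguments": {"steps": [[[-6.9, -1.1, 0], [0, 0, -0.08], 0], [[-6.9, -1.1, 0], [0, 0, -0.08], 0], [[-6.9, -1.1, 0], [0, 0, -0.08], 0], [[-6.9, -1.1, 0], [0, 0, -0.08], 0], [[-6.9, -1.1, 0], [0, 0, -0.08], 0], [[-6.9, -1.1, 0], [0, 0, -0.08], 0]]}}

```text
t: 14.72
eef_pos: [0.5885, 0.1091, -0.005]
tool_rot: [179.9, -0.1, 36.6]
contact_force: [0.3, -0.0, 0.8]
opening: -0.001
finger_force: 0.4
```

```bash
python3 - <<'E'
from m import *
s=get_state(); print(s["t"],s["eef_pos"],s["tool_rot"][2],s["contact_force"],s["finger_force"])
for n in("side","scene"):
    im,d=read_camera(n); P=cloud(n,d); hsv=cv2.cvtColor(im,cv2.COLOR_BGR2HSV)
    m=(hsv[...,0]<20)&(hsv[...,1]>130)&(abs(P[...,0]-.58)<.12)&(abs(P[...,1]-.1)<.12)&(P[...,2]>.008)&(P[...,2]<.06)
    X=P[m]; print(n,len(X),"post",np.round(X[X[:,2]>.035].mean(0)*1e3),[np.round(a) for a in cv2.minAreaRect((X[X[:,2]<.024,:2]*1e3).astype(np.float32))])
E
```

```text
14.7167 [ 0.58849949  0.10909943 -0.00500086] 36.55063383051134 [ 0.33813549 -0.03940825  0.76141895] 0.38946497021242976
side 9 post [nan nan nan] [array([557., 119.]), array([ 3., 34.]), np.float64(37.0)]
scene 125 post [576.  95.  45.] [array([591.,  77.]), array([ 17., 140.]), np.float64(38.0)]<stdin>:6: RuntimeWarning: Mean of empty slice.
  ret = um.true_divide(
```

The arm is turning, now at about 128° world heading with a target of about 173°. I'll continue.

{"name": "play_rows", "arguments": {"steps": [[[-6.9, -1.1, 0], [0, 0, -0.08], 0], [[-6.9, -1.1, 0], [0, 0, -0.08], 0], [[-6.9, -1.1, 0], [0, 0, -0.08], 0], [[-6.9, -1.1, 0], [0, 0, -0.08], 0], [[-6.9, -1.1, 0], [0, 0, -0.08], 0], [[-6.9, -1.1, 0], [0, 0, -0.08], 0], [[-6.9, -1.1, 0], [0, 0, -0.08], 0]]}}

```text
t: 15.4
eef_pos: [0.5525, 0.0778, -0.005]
tool_rot: [179.9, -0.1, 68.5]
contact_force: [0.5, 0.8, 0.4]
opening: -0.001
finger_force: 0.4
```

{"name": "play_rows", "arguments": {"steps": [[[-3.4, -0.6, 0], [0, 0, -0.04], 0], [[-3.4, -0.6, 0], [0, 0, -0.04], 0], [[-2, 0, 0], [0, 0, -0.02], 0], [[-2, 0, 0], [0, 0, -0.02], 0]]}}

```text
t: 15.73
eef_pos: [0.5473, 0.0679, -0.0053]
tool_rot: [180.0, -0.0, 75.3]
contact_force: [0.4, -0.2, 0.2]
opening: -0.003
finger_force: 0.3
```

{"name": "play_rows", "arguments": {"steps": [[[-2.5, -0.4, 0], [0, 0, -0.03], 0], [[-2.5, -0.4, 0], [0, 0, -0.03], 0], [[-1.5, 0, 0], [0, 0, -0.02], 0], [[-1, 0, 0], [0, 0, -0.02], 0]]}}

```text
t: 16.07
eef_pos: [0.5445, 0.0606, -0.0055]
tool_rot: [-180.0, -0.0, 81.0]
contact_force: [-0.9, 0.2, 0.3]
opening: -0.001
finger_force: 0.3
```

{"name": "play_rows", "arguments": {"steps": [[[-1, 0, 0], [0, 0, -0.01], 0], [[-1, 0, 0], [0, 0, 0], 0]]}}

```text
t: 16.23
eef_pos: [0.5442, 0.0587, -0.0055]
tool_rot: [-180.0, -0.0, 81.6]
contact_force: [0.2, 0.0, -0.1]
opening: 0.0
finger_force: 0.3
```

{"name": "play_rows", "arguments": {"steps": [[[-1, 0, 0], [0, 0, 0], 0], [[-1, 0, 0], [0, 0, 0], 0]]}}

```text
t: 16.4
eef_pos: [0.5441, 0.0583, -0.0055]
tool_rot: [-180.0, -0.1, 81.6]
contact_force: [0.6, 4.1, -0.4]
opening: -0.001
finger_force: 2.3
```

Stop reached, with the force rising. I'll press lightly a bit further, then retreat.

{"name": "play_rows", "arguments": {"steps": [[[-1, 0, 0], [0, 0, 0], 0], [[-1, 0, 0], [0, 0, 0], 0], [[-1, 0, 0], [0, 0, 0], 0], [[0, 0, 0], [0, 0, 0], 0]]}}

```text
t: 16.73
eef_pos: [0.5441, 0.0583, -0.0054]
tool_rot: [180.0, -0.3, 81.7]
contact_force: [1.4, 6.0, -2.0]
opening: 0.003
finger_force: 3.8
```

{"name": "play_rows", "arguments": {"steps": [[[4, 0, 0], [0, 0, 0], 0], [[6, 0, 0], [0, 0, 0], 0], [[15, 0, 0], [0, 0, 0], 0], [[15, 0, 0], [0, 0, 0], 0], [[0, 0, -35], [0, 0, 0], 0], [[0, 0, -41], [0, 0, 0], 0], [[0, 0, -41], [0, 0, 0], 0], [[0, 0, -41], [0, 0, 0], 0], [[0, 0, -41], [0, 0, 0], 0], [[-15, 0, -20], [0, 0, 0], 0], [[-15, 0, 0], [0, 0, 0], 0], [[0, 0, 0], [0, 0, 0], 0], [[0, 0, 0], [0, 0, 0], 0]]}}

```text
t: 17.82
eef_pos: [0.5448, 0.062, 0.2135]
tool_rot: [-180.0, 0.0, 81.4]
contact_force: [-0.1, 0.3, -0.0]
opening: -0.001
finger_force: 0.0
```

```bash
python3 - <<'E'
from m import *
s=get_state(); print(s["t"],s["eef_pos"],s["contact_force"])
im,d=read_camera("wrist"); P=cloud("wrist",d); meas("w",im,P); cv2.imwrite("pics/w6.png",im)
im,d=read_camera("scene"); meas("scene",im,cloud("scene",d))
E
```

```text
17.8167 [0.54481894 0.06200643 0.21351927] [-0.12860118  0.32430079 -0.02396289]
w bar top z 30.2 [array([551.5,  22.5]), array([15. , 99.4]), np.float64(82.4)]
post top 79 [541.5  43.5  48.3]
arm [array([606.6, -18.1]), array([126. , 232.6]), np.float64(85.3)]
rails 1685 [array([546. , -35.2]), array([178.9, 144.3]), np.float64(76.3)]
scene bar top z 31.0 [array([552.6,  18.3]), array([ 19.3, 100.3]), np.float64(80.8)]
post top 9 [542.4  40.2  49.8]
arm [array([569. ,  41.3]), array([ 21.3, 141.2]), np.float64(80.1)]
rails 502 [array([546.7, -60.4]), array([209.6, 135.2]), np.float64(82.4)]
```

View pics/w6.png

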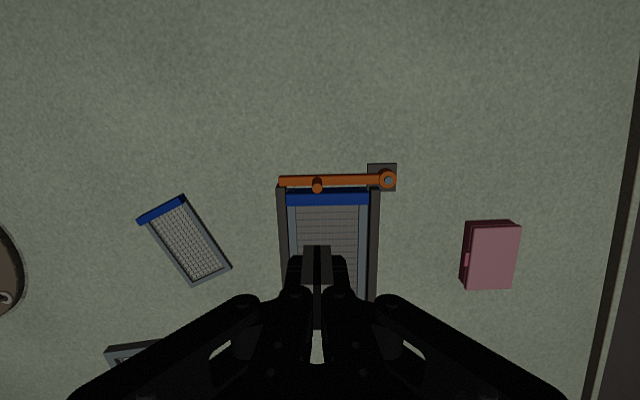

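The latch arm lies across the mouth from (280,181) to (388,180), parallel to the homed blue bar. The post is at (541.5,43.5) mm against a predicted closed position of (541,42). The hand is clear, so I'll hand in.

```bash
python3 -c "
from workcell import *
print(hand_in())"
```

```text
the job is handed in; nothing more can be done
None
```

The screen is fully home on the back stop, the latch was then closed against its stop, the hand is clear, and the job was handed in at about 18 s.

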